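# Pack the dropper kit into its caddy

## Task

Pack the test kit into the tray with the four pockets: stand the two white nozzle bottles in the two small round pockets, the amber dropper bottle in the large round pocket and the timer in the rectangular one, each upright and fully down on its pocket's floor. The plain white vial and the squat amber jar do not belong to the kit: leave them standing where they are.

Things in the scene. Friction and masses are not known exactly. Their poses are not given: they have to be found in the camera images.
- dropper_a_centre (a point): White plastic bottle with a long pointed dropping nozzle (one of two such, alike and interchangeable), upright: body 24 mm in diameter up to 43 mm, narrow shoulder and nozzle above, 68 mm high in all. Grip the body. Point: its centre, 34 mm above its underside; z up.
- dropper_b_centre (a point): White plastic bottle with a long pointed dropping nozzle (one of two such, alike and interchangeable), upright: body 24 mm in diameter up to 43 mm, narrow shoulder and nozzle above, 68 mm high in all. Grip the body. Point: its centre, 34 mm above its underside; z up.
- amber_dropper_centre (a point): Small amber glass dropper bottle, upright: body 40 mm in diameter and straight to about 50 mm, white domed dropper cap with a small nub, 81 mm high in all. Grip the body. Point: its centre, 40.5 mm above its underside; z up.
- kit_timer_centre (a point): Off-white bench timer with a grey display and three small buttons on its sloping front: 49 mm deep (x, front to back), 60 mm wide (y, between two upright parallel sides), 54 mm high. Grip it across the 60 mm between its sides: its front and back slope in towards the top. Point: 27 mm above its underside, on the middle of its footprint; z up, the display faces -x.
- plain_vial_centre (a point): Look-alike that stays: plain white vial with a flat cap and no nozzle, 24 mm in diameter, 52 mm high, upright. Point: its centre, 26 mm above its underside.
- squat_jar_centre (a point): Look-alike that stays: squat amber glass jar with a flat white lid and no dropper, 40 mm in diameter, 48 mm high, upright. Point: its centre, 24 mm above its underside.
- pocket_small_1_mouth (a point): The four pocket blocks are grey, 88 x 88 x 24 mm, and stand two by two, 90 mm apart, in one low fixed aluminium tray (188 mm square, its rim 24 mm high, block tops 28 mm above the worktop); which block stands where in the tray varies. Point: centre of the pocket's mouth, at the block's top face; z up, x and y along the tray's sides. This one: small round pocket, 40 mm in diameter, 8 mm deep, dark floor; one of two alike.
- pocket_small_2_mouth (a point): Pocket block in the tray, as described for pocket_small_1. This one: the other small round pocket, 40 mm in diameter, 8 mm deep. Point: centre of its mouth, at the top face.
- pocket_large_mouth (a point): Pocket block in the tray, as described for pocket_small_1. This one: the large round pocket, 56 mm in diameter, 12 mm deep. Point: centre of its mouth, at the top face.
- pocket_oblong_mouth (a point): Pocket block in the tray, as described for pocket_small_1. This one: the rectangular pocket, 66 mm along its x, 76 mm along its y, 6 mm deep; the timer goes in with its 60 mm width along the 76 mm. Point: centre of its mouth, at the top face.

How it is judged (in metres and radians):
At the end, for the whole second after the job is handed in: One nozzle bottle in each small pocket and the amber dropper in the large one, within 11 mm of centre; the timer in the rectangular one within 16 mm; all down on the floor (4 mm), upright within 7 degrees; vial and jar upright within 20 mm of their starts; all at rest ((((horizontal distance between dropper_a_centre and pocket_small_1_mouth below 0.011 m and z of dropper_a_centre in the frame of pocket_small_1_mouth below 0.03 m and angle between dropper_a_centre's own z axis and vertical below 0.12 rad) and (horizontal distance between dropper_b_centre and pocket_small_2_mouth below 0.011 m and z of dropper_b_centre in the frame of pocket_small_2_mouth below 0.03 m and angle between dropper_b_centre's own z axis and vertical below 0.12 rad)) or ((horizontal distance between dropper_a_centre and pocket_small_2_mouth below 0.011 m and z of dropper_a_centre in the frame of pocket_small_2_mouth below 0.03 m and angle between dropper_a_centre's own z axis and vertical below 0.12 rad) and (horizontal distance between dropper_b_centre and pocket_small_1_mouth below 0.011 m and z of dropper_b_centre in the frame of pocket_small_1_mouth below 0.03 m and angle between dropper_b_centre's own z axis and vertical below 0.12 rad))) and horizontal distance between amber_dropper_centre and pocket_large_mouth below 0.011 m and z of amber_dropper_centre in the frame of pocket_large_mouth below 0.034 m and angle between each of amber_dropper_centre, kit_timer_centre's own z axis and vertical below 0.12 rad and horizontal distance between kit_timer_centre and pocket_oblong_mouth below 0.016 m and z of kit_timer_centre in the frame of pocket_oblong_mouth below 0.0245 m and distance of each of plain_vial_centre, squat_jar_centre from where it was at the start of the episode below 0.02 m and angle between each of plain_vial_centre, squat_jar_centre's own z axis and vertical below 0.2 rad and linear speed of each of dropper_a, dropper_b, amber_dropper, kit_timer, plain_vial, squat_jar below 0.02 m/s); the robot touches nothing.
It also fails if it takes over 120 s, if anything falls off the work surface, if the arm or the gripper's body presses on something with over 40 N, if the wrist force passes 120 N, or if a joint passes its speed limit or range.

## Robot

A 6-joint arm with a two-finger parallel gripper is mounted at the origin on a cart in front of the work surface, level with it; the furniture and walls round the work are solid. World frame = base frame: x ahead of the robot, y to its left, z up, the work surface at z = 0. Lengths are in mm, angles in rad, forces in N, time in s.
With the tool pointing down it reaches from about 275 to 1000 mm from the base axis. Payload 8.4 kg.
Tool frame: the origin (TCP) lies between the finger pads; the fingertips stand 17 mm ahead of it and the grasp point (between the pads) lies 2 mm behind it (r.tcp_to_tips is the distance from the TCP to the fingertips, in mm); z points along the fingers, y is the line along which they close (so a half turn about z gives the same grasp; the last joint's range is limited). The gripper opens to 85 mm and grips with 20 to 120 N. Pads are 22 mm wide; open, the fingers measure 114 mm over their backs; the gripper's body (76 mm by 85 mm) begins 54 mm behind the grasp point. The pads swing forward as they close: fully open they stand 13 mm farther back than shut.
Start: joints at [-1.254, 0.353, 1.633, -0, 1.155, -0.002], TCP at [195.891, -593.511, 248.281] pointing down, gripper open.
Joint ranges: [-2.63, 2.63], [-0.92, 2.1], [0.06, 2.66], [-1.3, 4.44], [0, 2.69], [-3.02, 3.02]. Speed limits (rad/s): [2.22, 2.22, 2.79, 3.14, 3.14, 3.14].

## Interface

Orientations are given as [roll, pitch, yaw] about the fixed x, y, z axes, in that order (R = Rz(yaw) Ry(pitch) Rx(roll)).
In Python, from rig import r gives the robot as it stands. The module is installed in compiled form; this text tells all that it offers.
- The arm moves only by the tool apply_moves, never from a script. Its argument "series" is text: rows parted by semicolons, each of 7 numbers parted by spaces: the shift along the tool's x, y, z in cm, then the turn, a rotation vector about the tool's x, y, z in rad, then the gripper's target within -1 to 1 (shut at 1, half-way at 0, fully open at -1). In form: tx ty tz rx ry rz fingers; .... A call has exactly 10 rows; each row shifts and turns the commanded pose from where the row before left it, along the tool's axes as they then stand; what a row does not reach is not made up. A row lasts 1/12 s, in which the tool goes at most 41.7 mm and 7.16 degrees, less where a joint would pass 70% of its speed; a pose out of reach is approached as far as the arm can. A call with a gripper value outside its range is refused whole. The fingers move at their own pace and stop on an object; "squeeze" is the grip in N (left out, the last holds). Time passes only in rows, so rows that do not move let the fingers close, or fill a call up. It gives the time, the measured TCP pose, the force and the opening at its end, in the units of the state.
- r.sense(): the state, without advancing time (a new reading comes with each control period).
- r.grab_frame(name): name is "scene" or "side" or "wrist"; returns the picture (480x640x3 uint8, blue, green, red); there is no depth.
- r.camera_info(name): a dict with "K" (3x3 intrinsics, pixels), "distortion" ([k1, k2, p1, p2, k3] as OpenCV has them; the pictures are not rectified), "extrinsics" (4x4, takes a point from camera to world coordinates). Camera axes: x right, y down, z forward; pixel columns grow to the right and rows downward; lengths in mm; the calibration is good to about 2 mm. A picture is of the moment at which its call begins: read the wrist's pose just before it. camera_info takes no time and is no camera call; for the wrist camera it gives the pose at the moment of the call.
- r.sign_off(): hands the job in, once; it reports no verdict.
The state is a dict: "clock": time; "qpos": joint angles; "qvel": joint speeds; "joint_efforts": joint torques, N m; "eef_pos": TCP position; "tcp_rot": TCP orientation; "contact_force": force on the tool from outside, world axes, zero at the start; "wrist_torque": the same for the moment, N m; "opening": opening from 0.0 (shut) to 1.0 (fully open).
Only numpy, scipy, OpenCV 4.12 (cv2) and the standard library are available. Lean on these libraries where they do the work, as an engineer would, in place of code of your own. Each camera call takes 0.05 s, during which the arm holds its last target. There are 200 camera calls.

## Working session

There is one attempt and no reset: what is moved stays moved. The work goes in short steps, Python scripts to look and compute and a tool call to move; the robot and the scene stay as the last step left them, time stands still between calls to the robot, and variables do not carry over. Pictures are saved under pics/ and viewed, on a budget of 14 in all, crops included, one or two more only if the job needs it, and the job is handed in when it is done.

Besides the shell and the picture viewer there is one more tool, called after "Request:" by a JSON object that holds its "op" and its "data". apply_moves: Moves the arm, as the interface text tells. Its arguments: {"type":"object","properties":{"series":{"type":"string"},"squeeze":{"type":"number"}},"required":["series"]}

```bash
mkdir -p pics; cat > h.py <<'E'
import numpy as np, cv2
from rig import r
def ray(name,px,z,info=None):
    c=info or r.camera_info(name);K=np.array(c["K"],float);d=np.array(c["distortion"],float);T=np.array(c["extrinsics"],float)
    p=cv2.undistortPoints(np.array([[px]],float),K,d)[0,0]
    v=T[:3,:3]@np.array([p[0],p[1],1]);o=T[:3,3]
    return o+v*(z-o[2])/v[2]
E
python3 - <<'E'
from h import *
s=r.sense();print({k:np.round(v,3).tolist() for k,v in s.items()})
for n in ["scene","side","wrist"]:
    c=r.camera_info(n);print(n,np.round(c["K"],1).tolist(),np.round(c["extrinsics"],2).tolist(),c["distortion"])
    cv2.imwrite(f"pics/{n}0.png",r.grab_frame(n))
E
```

```text
{'clock': 0.0, 'qpos': [-1.254, 0.354, 1.634, 0.0, 1.155, -0.002], 'qvel': [0.0, 0.0, 0.001, -0.002, -0.001, -0.001], 'joint_efforts': [-0.002, -60.525, -34.208, -0.0, 0.009, -0.0], 'eef_pos': [195.762, -593.076, 247.546], 'tcp_rot': [-3.14, -0.0, 0.319], 'contact_force': [0.455, -0.093, 0.611], 'wrist_torque': [0.024, -0.022, 0.073], 'opening': 0.998}
scene [[470.3, 0.0, 317.8], [0.0, 470.3, 239.7], [0.0, 0.0, 1.0]] [[-0.77, -0.5, 0.4, 73.09], [-0.64, 0.61, -0.48, 529.47], [-0.0, -0.62, -0.78, 881.8], [0.0, 0.0, 0.0, 1.0]] [0.03953578 0.         0.         0.         0.        ]
side [[560.6, 0.0, 322.2], [0.0, 560.6, 241.6], [0.0, 0.0, 1.0]] [[-0.87, -0.34, 0.36, 8.07], [-0.49, 0.58, -0.65, 907.47], [0.02, -0.74, -0.67, 964.97], [0.0, 0.0, 0.0, 1.0]] [-0.13151985  0.          0.          0.          0.        ]
wrist [[391.2, 0.0, 319.7], [0.0, 391.2, 241.2], [0.0, 0.0, 1.0]] [[0.31, -0.9, -0.3, 275.46], [-0.95, -0.3, -0.1, -568.76], [-0.0, 0.32, -0.95, 372.59], [0.0, 0.0, 0.0, 1.0]] [-0.07502159  0.          0.          0.          0.        ]
```

View pics/scene0.png

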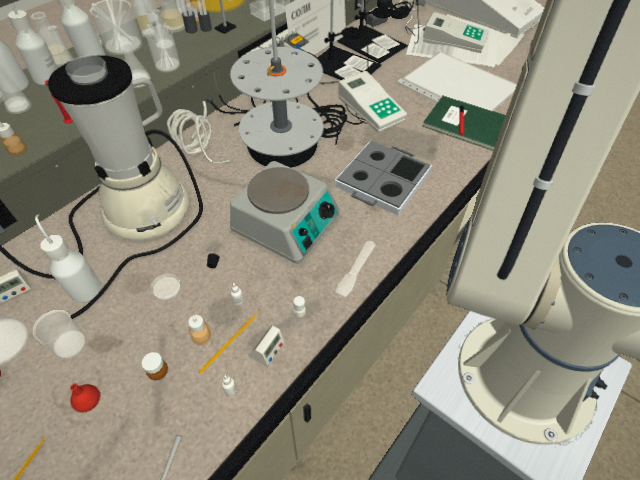

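View pics/side0.png

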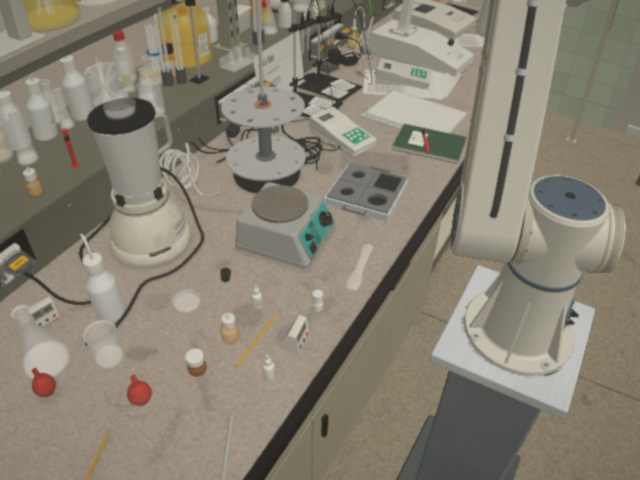

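The scene view shows nozzle bottles at (237,294) and (229,385), vial (299,306), amber dropper (199,329), jar (155,366) and timer (268,345). The tray is at about (384,175), with the rectangular pocket at (406,166), the large one at (391,189) and the small ones at (377,155) and (362,173). The side view agrees.

```bash
python3 - <<'E'
from h import *
S=dict(noz1=(237,294,34),noz2=(229,385,34),vial=(299,306,26),amber=(199,330,40),jar=(155,366,24),timer=(268,345,27),sA=(377,155,28),sB=(362,173,28),big=(391,189,28),rect=(406,166,28))
D=dict(noz1=(257,299,34),noz2=(268,369,34),vial=(318,301,26),amber=(229,328,40),jar=(196,363,24),timer=(297,334,27),sA=(376,174,28),sB=(350,187,28),big=(375,200,28),rect=(387,183,28))
for k in S: print(k,ray("scene",S[k][:2],S[k][2]).round(),ray("side",D[k][:2],D[k][2]).round())
# hotplate and spinner obstacles
for p in [(232,200),(300,255),(340,205),(283,165)]: print(p,ray("scene",p,60).round())
E
```

```text
noz1 [539. 234.  34.] [536. 242.  34.]
noz2 [410. 381.  34.] [411. 386.  34.]
vial [422. 170.  26.] [419. 171.  26.]
amber [534. 342.  40.] [537. 344.  40.]
jar [550. 442.  24.] [549. 443.  24.]
timer [412. 276.  27.] [410. 276.  27.]
sA [ 564. -314.   28.] [ 518. -339.   28.]
sB [ 555. -233.   28.] [ 554. -244.   28.]
big [ 464. -232.   28.] [ 468. -226.   28.]
rect [ 481. -327.   28.] [ 472. -315.   28.]
(232, 200) [722.  67.  60.]
(300, 255) [490.  87.  60.]
(340, 205) [513. -84.  60.]
(283, 165) [ 709. -100.   60.]
```

View pics/wrist0.png

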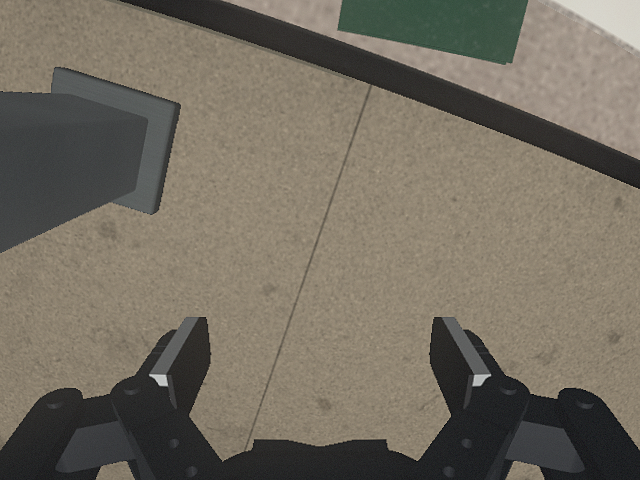

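Request:
{"op": "apply_moves", "data": {"series": "0 0 0 0 0 0.106 -1;0 0 0 0 0 0.106 -1;0 0 0 0 0 0.107 -1;2.8 -2.9 0 0 0 0 -1;2.8 -2.9 0 0 0 0 -1;2.8 -2.9 0 0 0 0 -1;2.8 -2.9 0 0 0 0 -1;2.8 -2.9 0 0 0 0 -1;2.8 -2.9 0 0 0 0 -1;2.8 -2.9 0 0 0 0 -1"}}

```text
clock: 0.98
eef_pos: [392.8, -388.9, 248.2]
tcp_rot: [-3.141, 0.0, -0.0]
contact_force: [0.6, -0.6, 0.9]
opening: 1.001
```

Request:
{"op": "apply_moves", "data": {"series": "2.7 -2.7 0 0 0 0 -1;2.7 -2.7 0 0 0 0 -1;2.7 -2.7 0 0 0 0 -1;2.7 -2.7 0 0 0 0 -1;0 0 0 0 0 0 -1;0 0 0 0 0 0 -1;0 0 0 0 0 0 -1;0 0 0 0 0 0 -1;0 0 0 0 0 0 -1;0 0 0 0 0 0 -1"}}

```text
clock: 1.82
eef_pos: [499.2, -283.5, 248.3]
tcp_rot: [3.142, 0.0, -0.002]
contact_force: [-0.3, -1.0, -0.3]
opening: 1.0
```

```bash
python3 - <<'E'
from h import *
s=r.sense();print(s["eef_pos"].round(1) if hasattr(s["eef_pos"],'round') else s["eef_pos"],s["tcp_rot"])
c=r.camera_info("wrist");im=r.grab_frame("wrist");cv2.imwrite("pics/tray.png",im)
import pickle;pickle.dump(c,open("tray.pkl","wb"))
E
```

```text
[ 499.2 -283.5  248.3] [ 3.14156790e+00  1.67648223e-04 -1.91543931e-03]
```

View pics/tray.png

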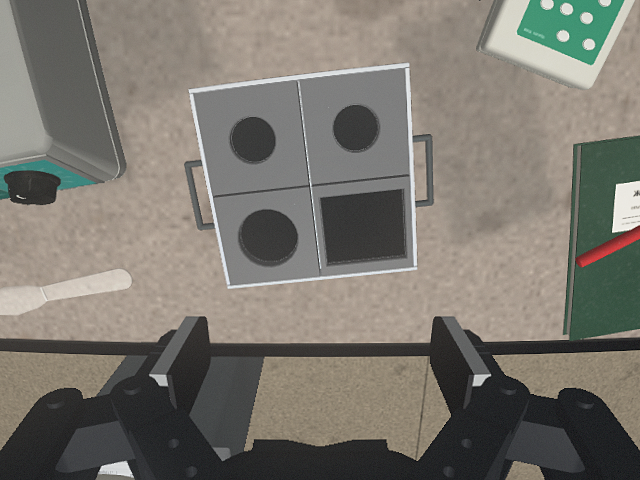

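The wrist view shows the whole tray. Small pockets are at (253,140) and (356,128), the large one at (268,237) and the rectangle at (363,226). The tray is turned slightly.

```bash
python3 - <<'E'
from h import *
import pickle;c=pickle.load(open("tray.pkl","rb"));im=cv2.imread("pics/tray.png")
g=im.max(2);m=((g<75)).astype(np.uint8);m[:70]=0;m[300:]=0;m[:,:200]=0;m[:,410:]=0
m=cv2.morphologyEx(m,cv2.MORPH_OPEN,np.ones((5,5)))
cs,_=cv2.findContours(m,0,cv2.CHAIN_APPROX_NONE)
P=[]
for k in cs:
    if cv2.contourArea(k)<800: continue
    u=k[:,0].astype(float); b=cv2.boundingRect(k); z=28
    w=np.array([ray("wrist",p,z,c)[:2] for p in u]).astype(np.float32)
    (cx,cy),(a,bb),t=cv2.minAreaRect(w); P.append((cx,cy)); print(b,"c",round(cx,1),round(cy,1),"size",round(a,1),round(bb,1),"ang",round(t,1))
P=np.array(P);print(P.mean(0),np.round([[np.hypot(*(a-b)) for b in P] for a in P],1))
# tray rim corners z=24
for p in [(191,91),(408,66),(416,268),(229,287)]: print(ray("wrist",p,24,c).round(1))
E
```

```text
(241, 210, 56, 51) c 471.8 -237.1 size 51.3 48.8 ang 89.8
(321, 190, 83, 72) c 480.7 -324.7 size 62.3 73.3 ang 6.1
(232, 117, 43, 45) c 559.1 -227.2 size 36.7 36.9 ang 25.5
(334, 105, 43, 45) c 568.8 -315.1 size 36.6 36.1 ang 0.5
[ 520.09751892 -276.02911377] [[  0.   88.   87.8 124.4]
 [ 88.    0.  125.1  88.7]
 [ 87.8 125.1   0.   88.4]
 [124.4  88.7  88.4   0. ]]
[ 599.7 -175.5   24. ]
[ 618.8 -358.4   24. ]
[ 437.3 -378.    24. ]
[ 417.3 -195.1   24. ]
```

Request:
{"op": "apply_moves", "data": {"series": "-0.6 -4 -0.3 0 0 0 -1;-0.6 -4 -0.3 0 0 0 -1;-0.6 -4 -0.3 0 0 0 -1;-0.6 -4 -0.3 0 0 0 -1;-0.6 -4 -0.3 0 0 0 -1;-0.6 -4 -0.3 0 0 0 -1;-0.6 -4 -0.3 0 0 0 -1;-0.6 -4 -0.3 0 0 0 -1;-0.6 -4 -0.3 0 0 0 -1;-0.6 -4 -0.3 0 0 0 -1"}}

```text
clock: 2.7
eef_pos: [439.4, 118.7, 278.8]
tcp_rot: [-3.141, -0.001, -0.001]
contact_force: [1.3, 0.6, -0.6]
opening: 0.997
```

Request:
{"op": "apply_moves", "data": {"series": "0.2 -3.8 0 0 0 0 -1;0.2 -3.8 0 0 0 0 -1;0.2 -3.8 0 0 0 0 -1;0.2 -3.8 0 0 0 0 -1;0.2 -3.5 0 0 0 0 -1;0 0 0 0 0 0 -1;0 0 0 0 0 0 -1;0 0 0 0 0 0 -1;0 0 0 0 0 0 -1;0 0 0 0 0 0 -1"}}

```text
clock: 3.53
eef_pos: [450.2, 303.2, 278.4]
tcp_rot: [3.141, -0.0, -0.002]
contact_force: [-0.5, -0.2, -0.6]
opening: 0.998
```

```bash
python3 - <<'E'
from h import *
c=r.camera_info("wrist");im=r.grab_frame("wrist");cv2.imwrite("pics/obj.png",im)
import pickle;pickle.dump(c,open("obj.pkl","wb"))
E
```

```text
(no output)
```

View pics/obj.png

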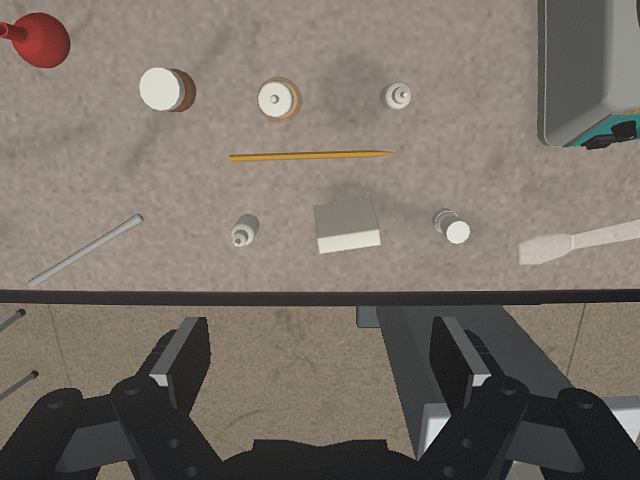

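The wrist view shows nozzle tips at (402,95) and (237,239), the amber nub at (276,99), jar lid (162,89) and vial cap (458,232). The timer's back base edge is (314,206)-(372,197), with its light top strip below that.

```bash
python3 - <<'E'
from h import *
import pickle;c=pickle.load(open("obj.pkl","rb"))
print(c["extrinsics"][:3,3])
for n,p,z in [("n1",(402.5,95.5),68),("n2",(237,239.5),68),("amb",(275.5,99),81),("jar",(162,89),48),("vial",(458,232),52)]: print(n,ray("wrist",p,z,c).round(1))
for p,z in [((314,206),0),((372,197),0),((317,240),54),((378,232),54),((381,246),54),((320,253),54)]: print(p,ray("wrist",p,z,c).round(1))
# body silhouettes: base circles
for n,p,z in [("n1",(391,98),0),("n2",(250,222),0)]: print(n,ray("wrist",p,z,c).round(1))
E
```

```text
[533.99409146 301.71240727 403.3536366 ]
n1 [545.7 234.4  68. ]
n2 [422.3 376.9  68. ]
amb [542.5 336.3  81. ]
jar [553.2 438.4  48. ]
vial [424.3 170.6  52. ]
(314, 206) [436.9 307.9   0. ]
(372, 197) [446.6 246.9   0. ]
(317, 240) [417.1 304.5  54. ]
(378, 232) [424.9 247.3  54. ]
(381, 246) [411.  243.8  54. ]
(320, 253) [404.  301.7  54. ]
n1 [545.6 231.9   0. ]
n2 [419.4 376.8   0. ]
```

Request:
{"op": "apply_moves", "data": {"series": "-1 -2.5 0 0 0 0 -1;-1 -2.5 0 0 0 0 -1;-0.9 -2.4 0 0 0 0 -1;0 0 4 0 0 0 -1;0 0 4 0 0 0 -1;0 0 4 0 0 0 -1;0 0 4 0 0 0 -1;0 0 4 0 0 0 -1;0 0 3 0 0 0 -1;0 0 1.8 0 0 0 -1", "squeeze": 40}}

```text
clock: 4.42
eef_pos: [420.0, 376.4, 27.1]
tcp_rot: [3.139, 0.003, -0.001]
contact_force: [0.0, 0.5, 0.4]
opening: 1.004
```

Request:
{"op": "apply_moves", "data": {"series": "0 0 0 0 0 0 0;0 0 0 0 0 0 1;0 0 0 0 0 0 1;0 0 0 0 0 0 1;0 0 0 0 0 0 1;0 0 0 0 0 0 1;0 0 0 0 0 0 1;0 0 0 0 0 0 1;0 0 0 0 0 0 1;0 0 0 0 0 0 1"}}

```text
clock: 5.25
eef_pos: [422.0, 379.2, 32.1]
tcp_rot: [-3.14, -0.002, -0.0]
contact_force: [0.8, -0.3, 7.7]
opening: 0.263
```

Request:
{"op": "apply_moves", "data": {"series": "0 0 -2 0 0 0 1;0 0 -4 0 0 0 1;0 0 -4 0 0 0 1;0 0 -4 0 0 0 1;0 0 -4 0 0 0 1;0 0 -3 0 0 0 1;0 4 0 0 0 0 1;0 4 0 0 0 0 1;0 4 0 0 0 0 1;0 4 0 0 0 0 1"}}

```text
clock: 6.08
eef_pos: [420.6, 217.1, 241.3]
tcp_rot: [-3.141, -0.002, 0.001]
contact_force: [0.9, -0.7, -0.8]
opening: 0.262
```

```bash
python3 - <<'E'
from h import *
for p,z in [((283,165),0),((251,150),0),((322,130),120),((323,75),300),((340,200),0)]:
  print(p,ray("scene",p,z).round())
# two-view: upper disc centre scene(277,70) side(263,104); near-right edges scene(322,75) side(305,104); lower disc centre scene(282,122) side(266,155)
def line(n,px):
    a=ray(n,px,0);b=ray(n,px,300);return a,(b-a)/np.linalg.norm(b-a)
for s,d in [((277,70),(263,104)),((322,75),(305,104)),((282,122),(266,155)),((338,196),(333,214)),((285,190),(280,205))]:
    a,u=line("scene",s);b,v=line("side",d)
    t=np.linalg.lstsq(np.c_[u,-v],b-a,rcond=None)[0];p,q=a+u*t[0],b+v*t[1];print(s,((p+q)/2).round(),np.linalg.norm(p-q).round(1))
s=r.sense();print(s["eef_pos"],s["opening"])
E
```

```text
(283, 165) [ 756. -146.    0.]
(251, 150) [ 866. -135.   -0.]
(322, 130) [ 673. -212.  120.]
(323, 75) [ 646. -181.  300.]
(340, 200) [ 555. -142.    0.]
(277, 70) [ 813. -210.  232.] 0.4
(322, 75) [ 704. -250.  243.] 0.1
(282, 122) [ 833. -235.   49.] 6.4
(338, 196) [ 560. -147.    1.] 13.0
(285, 190) [651. -39.  60.] 7.7
[420.63271837 217.06506574 241.33150355] 0.2617300598108985
```

Request:
{"op": "apply_moves", "data": {"series": "1 3.8 0 0 0 0 1;1 3.8 0 0 0 0 1;1 3.8 0 0 0 0 1;1 3.8 0 0 0 0 1;1 3.8 0 0 0 0 1;1 3.8 0 0 0 0 1;1 3.8 0 0 0 0 1;1 3.8 0 0 0 0 1;1 3.8 0 0 0 0 1;1 3.8 0 0 0 0 1"}}

```text
clock: 6.92
eef_pos: [521.1, -163.7, 241.3]
tcp_rot: [3.141, -0.002, -0.0]
contact_force: [1.4, 0.7, -0.8]
opening: 0.257
```

Request:
{"op": "apply_moves", "data": {"series": "1.2 3.8 0 0 0 0 1;1.2 3.8 0 0 0 0 1;1.2 3.8 0 0 0 0 1;1.1 3.7 0 0 0 0 1;0 0 3 0 0 0 1;0 0 3 0 0 0 1;0 0 3 0 0 0 1;0 0 3 0 0 0 1;0 0 0 0 0 0 1;0 0 0 0 0 0 1"}}

```text
clock: 7.75
eef_pos: [567.1, -312.1, 119.9]
tcp_rot: [-3.14, 0.002, -0.0]
contact_force: [0.7, 0.0, 0.4]
opening: 0.262
```

Request:
{"op": "apply_moves", "data": {"series": "0.1 0.4 0 0 0 0 1;0 0 2 0 0 0 1;0 0 2 0 0 0 1;0 0 1 0 0 0 1;0 0 0.7 0 0 0 1;0 0 0.5 0 0 0 1;0 0 0.3 0 0 0 1;0 0 0.3 0 0 0 1;0 0 0 0 0 0 1;0 0 0 0 0 0 1"}}

```text
clock: 8.58
eef_pos: [569.2, -316.7, 52.7]
tcp_rot: [3.141, -0.0, -0.0]
contact_force: [-1.1, 0.3, -0.2]
opening: 0.264
```

Request:
{"op": "apply_moves", "data": {"series": "0 0 0.2 0 0 0 1;0 0 0 0 0 0 1;0 0 0 0 0 0 0.3;0 0 0 0 0 0 -0.3;0 0 0 0 0 0 -1;0 0 0 0 0 0 -1;0 0 0 0 0 0 -1;0 0 0 0 0 0 -1;0 0 -2 0 0 0 -1;0 0 -3 0 0 0 -1"}}

```text
clock: 9.42
eef_pos: [566.9, -315.4, 97.7]
tcp_rot: [-3.139, 0.005, -0.0]
contact_force: [-0.3, -0.1, -0.7]
opening: 1.003
```

Request:
{"op": "apply_moves", "data": {"series": "0 0 -3 0 0 0 -1;0 0 -3 0 0 0 -1;0 0 -3 0 0 0 -1;0 0 -4 0 0 0 -1;-0.5 -3.5 0 0 0 0 -1;-0.5 -3.5 0 0 0 0 -1;-0.5 -3.5 0 0 0 0 -1;-0.5 -3.5 0 0 0 0 -1;-0.5 -3.5 0 0 0 0 -1;-0.5 -3.5 0 0 0 0 -1"}}

```text
clock: 10.25
eef_pos: [538.4, -105.1, 230.3]
tcp_rot: [-3.142, -0.0, -0.001]
contact_force: [0.7, 0.8, 0.8]
opening: 0.996
```

```bash
python3 - <<'E'
from h import *
s=r.sense();print(s["eef_pos"],s["clock"])
cv2.imwrite("pics/p1.png",cv2.resize(np.hstack([r.grab_frame("scene")[110:230,300:460],r.grab_frame("side")[130:250,300:460]]),None,fx=2.5,fy=2.5))
E
```

```text
[ 538.40928541 -105.09128142  230.32625596] 10.25
```

View pics/p1.png

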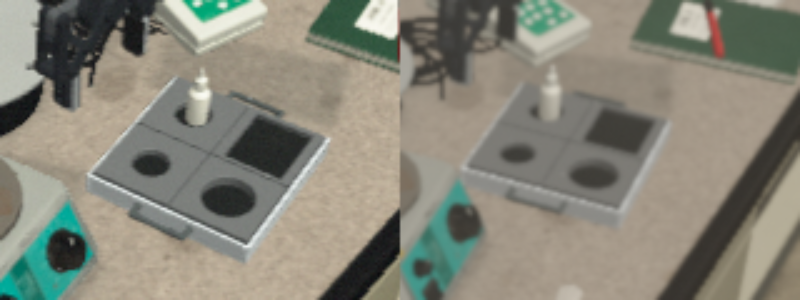

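The nozzle bottle stands upright in its pocket, at (198,100) in the left crop. Next is the other nozzle bottle.

Request:
{"op": "apply_moves", "data": {"series": "0.1 -3.8 0 0 0 0 -1;0.1 -3.8 0 0 0 0 -1;0.1 -3.8 0 0 0 0 -1;0.1 -3.8 0 0 0 0 -1;0.1 -3.8 0 0 0 0 -1;0.1 -3.8 0 0 0 0 -1;0.1 -3.8 0 0 0 0 -1;0 -3.8 0 0 0 0 -1;0 -3.4 0 0 0 0 -1;0 0 3 0 0 0 -1"}}

```text
clock: 11.18
eef_pos: [549.7, 238.0, 205.1]
tcp_rot: [-3.136, -0.01, 0.003]
contact_force: [2.0, 0.5, 0.2]
opening: 1.001
```

Request:
{"op": "apply_moves", "data": {"series": "0 0 3 0 0 0 -1;0 0 3 0 0 0 -1;0 0 3 0 0 0 -1;0 0 3 0 0 0 -1;0 0 2 0 0 0 -1;0 0 1 0 0 0 -1;0 0 0 0 0 0 -1;0 0 0 0 0 0 -1;0 0 0 0 0 0 -1;0 0 0 0 0 0 -1"}}

```text
clock: 12.02
eef_pos: [547.2, 231.8, 51.9]
tcp_rot: [-3.141, -0.002, -0.0]
contact_force: [0.4, -0.6, -0.2]
opening: 0.999
```

Request:
{"op": "apply_moves", "data": {"series": "-0.1 0 1 0 0 0 -1;0 0 1 0 0 0 -1;0 0 0 0 0 0 0;0 0 0 0 0 0 1;0 0 0 0 0 0 1;0 0 0 0 0 0 1;0 0 0 0 0 0 1;0 0 0 0 0 0 1;0 0 0 0 0 0 1;0 0 0 0 0 0 1"}}

```text
clock: 12.85
eef_pos: [545.3, 231.6, 30.6]
tcp_rot: [-3.141, -0.001, -0.0]
contact_force: [0.0, -0.5, 3.6]
opening: 0.264
```

Request:
{"op": "apply_moves", "data": {"series": "0 0 -2 0 0 0 1;0 0 -4 0 0 0 1;0 0 -4 0 0 0 1;0 0 -4 0 0 0 1;0 0 -4 0 0 0 1;0 0 -3 0 0 0 1;0 4 0 0 0 0 1;0 4 0 0 0 0 1;0 4 0 0 0 0 1;0 4 0 0 0 0 1"}}

```text
clock: 13.68
eef_pos: [544.6, 70.0, 240.6]
tcp_rot: [3.142, -0.001, 0.001]
contact_force: [1.1, -0.1, -0.8]
opening: 0.267
```

Request:
{"op": "apply_moves", "data": {"series": "0.2 3.8 0 0 0 0 1;0.2 3.8 0 0 0 0 1;0.2 3.8 0 0 0 0 1;0.2 3.7 0 0 0 0 1;0.2 3.7 0 0 0 0 1;0.2 3.7 0 0 0 0 1;0.2 3.7 0 0 0 0 1;0 3.5 0 0 0 0 1;0 0 2 0 0 0 1;0 0 3 0 0 0 1"}}

```text
clock: 14.52
eef_pos: [560.6, -228.7, 192.3]
tcp_rot: [3.139, -0.006, -0.003]
contact_force: [0.1, 0.2, -1.5]
opening: 0.26
```

Request:
{"op": "apply_moves", "data": {"series": "0 0 3 0 0 0 1;0 0 3 0 0 0 1;0 0 3 0 0 0 1;0 0 2 0 0 0 1;0 0 1 0 0 0 1;0 0 0.5 0 0 0 1;0 0 0 0 0 0 1;0 0 0 0 0 0 1;0 0 0 0 0 0 1;0 0 0 0 0 0 1"}}

```text
clock: 15.35
eef_pos: [559.9, -225.9, 66.7]
tcp_rot: [3.141, -0.002, -0.0]
contact_force: [-0.7, 0.0, -0.8]
opening: 0.265
```

Request:
{"op": "apply_moves", "data": {"series": "0 0.1 0.7 0 0 0 1;0 0 0.5 0 0 0 1;0 0 0.4 0 0 0 1;0 0 0 0 0 0 1;0 0 0 0 0 0 0.3;0 0 0 0 0 0 -0.3;0 0 0 0 0 0 -1;0 0 0 0 0 0 -1;0 0 0 0 0 0 -1;0 0 -2 0 0 0 -1"}}

```text
clock: 16.18
eef_pos: [556.7, -225.6, 66.2]
tcp_rot: [-3.139, 0.005, -0.0]
contact_force: [-0.4, 0.1, 0.3]
opening: 0.995
```

Request:
{"op": "apply_moves", "data": {"series": "0 0 -3 0 0 0 -1;0 0 -3 0 0 0 -1;0 0 -3 0 0 0 -1;0 0 -4 0 0 0 -1;0 0 -4 0 0 0 -1;-0.1 -4 0 0 0 0 -1;-0.1 -4 0 0 0 0 -1;-0.1 -4 0 0 0 0 -1;-0.1 -4 0 0 0 0 -1;-0.1 -4 0 0 0 0 -1"}}

```text
clock: 17.02
eef_pos: [553.5, -25.0, 239.4]
tcp_rot: [-3.142, -0.0, -0.001]
contact_force: [1.1, 0.3, 0.0]
opening: 1.003
```

Request:
{"op": "apply_moves", "data": {"series": "-0.1 -4 0 0 0 0 -1;-0.1 -4 0 0 0 0 -1;-0.1 -4 0 0 0 0 -1;-0.1 -4 0 0 0 0 -1;-0.1 -4 0 0 0 0 -1;-0.1 -4 0 0 0 0 -1;-0.1 -4 0 0 0 0 -1;-0.1 -4 0 0 0 0 -1;0 0 0 0 0 0 -1;0 0 0 0 0 0 -1"}}

```text
clock: 17.85
eef_pos: [545.5, 295.5, 238.8]
tcp_rot: [3.141, 0.0, 0.003]
contact_force: [0.3, -0.6, 0.6]
opening: 1.002
```

Request:
{"op": "apply_moves", "data": {"series": "-0.2 -2.2 0 0 0 0 -1;-0.2 -2 0 0 0 0 -1;0 0 2 0 0 0 -1;0 0 3 0 0 0 -1;0 0 3 0 0 0 -1;0 0 3 0 0 0 -1;0 0 3 0 0 0 -1;0 0 3 0 0 0 -1;0 0 2 0 0 0 -1;0 0 1.4 0 0 0 -1"}}

```text
clock: 18.68
eef_pos: [541.1, 333.3, 32.8]
tcp_rot: [3.14, 0.003, -0.001]
contact_force: [0.0, -1.0, 0.2]
opening: 1.002
```

Request:
{"op": "apply_moves", "data": {"series": "0 0 0 0 0 0 -0.3;0 0 0 0 0 0 0.2;0 0 0 0 0 0 1;0 0 0 0 0 0 1;0 0 0 0 0 0 1;0 0 0 0 0 0 1;0 0 0 0 0 0 1;0 0 0 0 0 0 1;0 0 0 0 0 0 1;0 0 0 0 0 0 1"}}

```text
clock: 19.52
eef_pos: [543.3, 336.0, 37.4]
tcp_rot: [-3.14, -0.003, -0.0]
contact_force: [-0.3, -0.7, 6.2]
opening: 0.434
```

Request:
{"op": "apply_moves", "data": {"series": "0 0 -2 0 0 0 1;0 0 -4 0 0 0 1;0 0 -4 0 0 0 1;0 0 -4 0 0 0 1;0 0 -4 0 0 0 1;0 0 -3 0 0 0 1;-0.4 4 0 0 0 0 1;-0.4 4 0 0 0 0 1;-0.4 4 0 0 0 0 1;-0.4 4 0 0 0 0 1"}}

```text
clock: 20.35
eef_pos: [525.6, 174.1, 246.5]
tcp_rot: [-3.141, -0.002, 0.001]
contact_force: [0.7, 0.2, -0.3]
opening: 0.435
```

Request:
{"op": "apply_moves", "data": {"series": "-0.6 3.8 0 0 0 0 1;-0.6 3.8 0 0 0 0 1;-0.6 3.8 0 0 0 0 1;-0.6 3.8 0 0 0 0 1;-0.6 3.8 0 0 0 0 1;-0.6 3.8 0 0 0 0 1;-0.5 3.8 0 0 0 0 1;-0.5 3.8 0 0 0 0 1;-0.5 3.8 0 0 0 0 1;-0.5 3.8 0 0 0 0 1"}}

```text
clock: 21.18
eef_pos: [469.5, -206.4, 246.4]
tcp_rot: [3.141, -0.002, -0.0]
contact_force: [0.5, -0.6, 0.2]
opening: 0.432
```

Request:
{"op": "apply_moves", "data": {"series": "0 3 0 0 0 0 1;0 0 2 0 0 0 1;0 0 3 0 0 0 1;0 0 3 0 0 0 1;0 0 3 0 0 0 1;0 0 3 0 0 0 1;0 0 2 0 0 0 1;0 0 1 0 0 0 1;0 0 0 0 0 0 1;0 0 0 0 0 0 1"}}

```text
clock: 22.02
eef_pos: [470.4, -234.7, 76.0]
tcp_rot: [3.141, -0.001, -0.0]
contact_force: [0.5, -0.2, 0.4]
opening: 0.436
```

Request:
{"op": "apply_moves", "data": {"series": "0 0.1 1 0 0 0 1;0 0 0.7 0 0 0 1;0 0 0.4 0 0 0 1;0 0 0.2 0 0 0 1;0 0 0 0 0 0 1;0 0 0 0 0 0 0;0 0 0 0 0 0 -0.4;0 0 0 0 0 0 -1;0 0 0 0 0 0 -1;0 0 0 0 0 0 -1"}}

```text
clock: 22.85
eef_pos: [470.0, -235.6, 52.2]
tcp_rot: [-3.142, 0.0, -0.0]
contact_force: [1.2, 0.6, 0.4]
opening: 0.996
```

Request:
{"op": "apply_moves", "data": {"series": "0 0 -2 0 0 0 -1;0 0 -4 0 0 0 -1;0 0 -4 0 0 0 -1;0 0 -4 0 0 0 -1;0 0 -4 0 0 0 -1;-0.3 -4 0 0 0 0 -1;-0.3 -4 0 0 0 0 -1;-0.3 -4 0 0 0 0 -1;-0.3 -4 0 0 0 0 -1;-0.3 -4 0 0 0 0 -1"}}

```text
clock: 23.68
eef_pos: [454.4, -34.0, 232.4]
tcp_rot: [3.142, -0.0, -0.001]
contact_force: [1.9, 0.4, 0.9]
opening: 1.0
```

Request:
{"op": "apply_moves", "data": {"series": "-0.3 -4 0 0 0 0 -1;-0.3 -4 0 0 0 0 -1;-0.3 -4 0 0 0 0 -1;-0.3 -4 0 0 0 0 -1;-0.3 -4 0 0 0 0 -1;-0.3 -4 0 0 0 0 -1;-0.3 -4 0 0 0 0 -1;-0.3 -4 0 0 0 0 -1;0 0 0 0 0 -0.07 -1;0 0 0 0 0 -0.07 -1"}}

```text
clock: 24.52
eef_pos: [430.5, 286.8, 232.0]
tcp_rot: [-3.141, 0.0, 0.146]
contact_force: [-0.3, -0.5, -0.1]
opening: 1.001
```

Request:
{"op": "apply_moves", "data": {"series": "-0.8 0.6 0 0 0 0 -1;-0.7 0.5 0 0 0 0 -1;0 0 3 0 0 0 -1;0 0 3 0 0 0 -1;0 0 3 0 0 0 -1;0 0 3 0 0 0 -1;0 0 2 0 0 0 -1;0 0 0 0 0 0 -1;0 0 0 0 0 0 -1;0 0 0 0 0 0 -1"}}

```text
clock: 25.35
eef_pos: [418.2, 271.2, 93.5]
tcp_rot: [-3.141, -0.001, 0.138]
contact_force: [0.5, -0.4, 0.5]
opening: 1.0
```

```bash
python3 - <<'E'
from h import *
cv2.imwrite("pics/t.png",r.grab_frame("wrist"))
E
```

```text
(no output)
```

View pics/t.png

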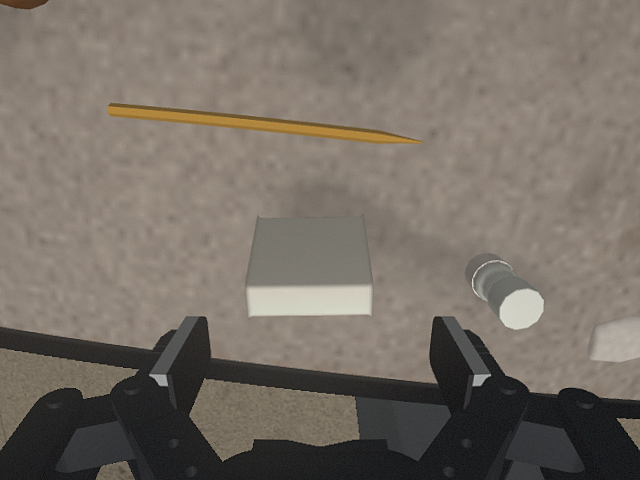

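The timer is square to the fingers. Its centre is at column 310 against the gripper's 320, so I'll shift about 4 mm.

Request:
{"op": "apply_moves", "data": {"series": "0 -0.4 1 0 0 0 -1;0 0 2 0 0 0 -1;0 0 2 0 0 0 -1;0 0 1.2 0 0 0 -1;0 0 0 0 0 0 -0.6;0 0 0 0 0 0 0;0 0 0 0 0 0 1;0 0 0 0 0 0 1;0 0 0 0 0 0 1;0 0 0 0 0 0 1", "squeeze": 50}}

```text
clock: 26.23
eef_pos: [417.6, 275.7, 30.9]
tcp_rot: [-3.141, -0.001, 0.14]
contact_force: [0.6, 0.1, -0.9]
opening: 0.698
```

Request:
{"op": "apply_moves", "data": {"series": "0 0 -1 0 0 0 1;0 0 -3 0 0 0 1;0 0 -4 0 0 0 1;0 0 -4 0 0 0 1;0 0 -4 0 0 0 1;0 0 -4 0 0 0 1;0 0 0 0 0 0.04 1;0 0 0 0 0 0 1;0 0 0 0 0 0 1;0 0 0 0 0 0 1"}}

```text
clock: 27.07
eef_pos: [416.3, 274.8, 229.4]
tcp_rot: [3.141, 0.002, 0.101]
contact_force: [0.5, -0.7, -1.2]
opening: 0.698
```

Request:
{"op": "apply_moves", "data": {"series": "0 4 0 0 0 0 1;0 4 0 0 0 0 1;0 4 0 0 0 0 1;0 4 0 0 0 0 1;0 4 0 0 0 0 1;0 4 0 0 0 0 1;0 4 0 0 0 0 1;0 4 0 0 0 0 1;0 4 0 0 0 0 1;0 4 0 0 0 0 1"}}

```text
clock: 27.9
eef_pos: [455.8, -124.4, 228.9]
tcp_rot: [-3.14, 0.003, 0.1]
contact_force: [1.6, 0.4, -0.8]
opening: 0.696
```

Request:
{"op": "apply_moves", "data": {"series": "0 4 0 0 0 0 1;0 4 0 0 0 0 1;0 4 0 0 0 0 1;0 4 0 0 0 0 1;0 4 0 0 0 0 1;0 0.4 0 0 0 0 1;0 0 3 0 0 0 1;0 0 3 0 0 0 1;0 0 0 0 0 0 1;0 0 0 0 0 0 1"}}

```text
clock: 28.73
eef_pos: [475.7, -324.3, 168.0]
tcp_rot: [-3.137, 0.005, 0.1]
contact_force: [0.2, -1.2, -1.0]
opening: 0.696
```

Request:
{"op": "apply_moves", "data": {"series": "0.3 0.1 0 0 0 0 1;0 0 2 0 0 0 1;0 0 3 0 0 0 1;0 0 3 0 0 0 1;0 0 1.5 0 0 0 1;0 0 0.8 0 0 0 1;0 0 0 0 0 0 1;0 0 0 0 0 0 1;0 0 0 0 0 0 1;0 0 0 0 0 0 1"}}

```text
clock: 29.57
eef_pos: [481.5, -326.9, 69.0]
tcp_rot: [3.14, -0.002, 0.1]
contact_force: [0.7, 0.7, -1.0]
opening: 0.695
```

Request:
{"op": "apply_moves", "data": {"series": "0 0 0.5 0 0 0 1;0 0 0.4 0 0 0 1;0 0 0.2 0 0 0 1;0 0 0.1 0 0 0 1;0 0 0 0 0 0 1;0 0 0 0 0 0 1;0 0 0 0 0 0 1;0 0 0 0 0 0 1;0 0 0 0 0 0 1;0 0 0 0 0 0 1"}}

```text
clock: 30.4
eef_pos: [480.5, -326.3, 55.3]
tcp_rot: [3.142, -0.0, 0.1]
contact_force: [0.7, 0.7, -0.8]
opening: 0.695
```

Now lower the last 2 mm, release and retreat upward towards the robot for a look.

Request:
{"op": "apply_moves", "data": {"series": "-0.1 0 0.2 0 0 0 1;0 0 0 0 0 0 1;0 0 0 0 0 0 -0.6;0 0 0 0 0 0 -0.8;0 0 0 0 0 0 -0.8;0 0 0 0 0 0 -0.8;0 0 0 0 0 0 -0.8;0 0 -1 0 0 0 -0.8;0 0 -3 0 0 0 -0.8;0 0 -3 0 0 0 -0.8"}}

```text
clock: 31.23
eef_pos: [478.5, -325.7, 123.6]
tcp_rot: [-3.14, 0.002, 0.1]
contact_force: [0.6, -0.3, 0.6]
opening: 0.896
```

Request:
{"op": "apply_moves", "data": {"series": "0 0 -4 0 0 0 -1;0 0 -4 0 0 0 -1;0 0 -4 0 0 0 -1;0 -2 0 0 0 0 -1;0 -2 0 0 0 0 -1;0 -1 0 0 0 0 -1;0 0 0 0 0 0 -1;0 0 0 0 0 0 -1;0 0 0 0 0 0 -1;0 0 0 0 0 0 -1"}}

```text
clock: 32.07
eef_pos: [474.5, -277.3, 243.0]
tcp_rot: [-3.142, 0.0, 0.1]
contact_force: [-0.1, 0.5, 0.1]
opening: 1.003
```

```bash
python3 - <<'E'
from h import *
import pickle
print(r.sense()["eef_pos"]);c=r.camera_info("wrist");pickle.dump(c,open("fin.pkl","wb"))
cv2.imwrite("pics/fin.png",r.grab_frame("wrist"))
cv2.imwrite("pics/fin_s.png",r.grab_frame("scene"))
E
```

```text
[ 474.53137724 -277.28619743  242.95921338]
```

View pics/fin.png

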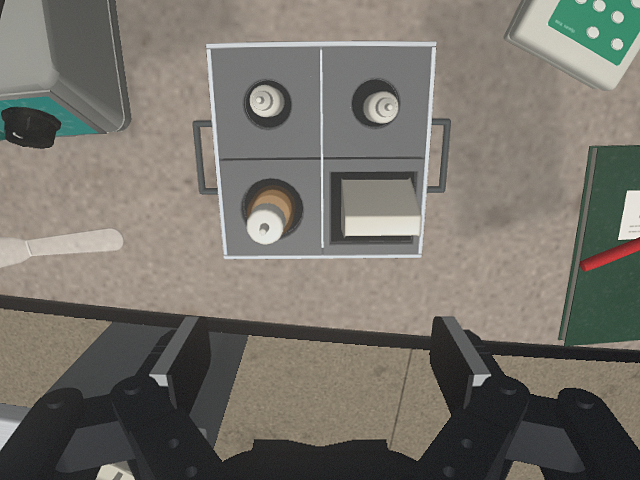

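View pics/fin_s.png

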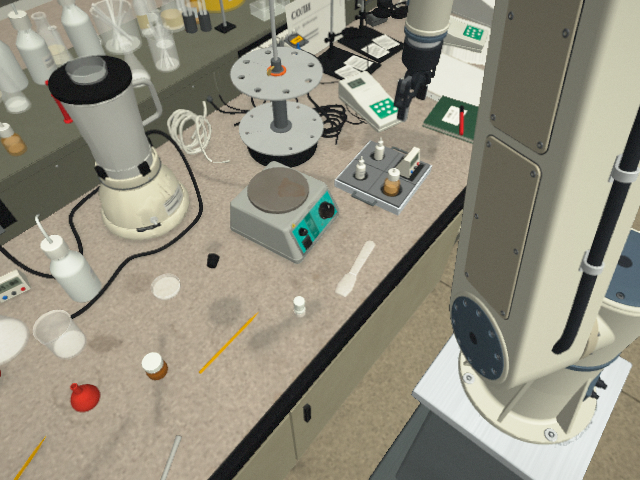

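All four stand in their pockets, and the vial (299,306) and jar (155,366) look unmoved. I'll check the numbers.

```bash
python3 - <<'E'
from h import *
import pickle;c=pickle.load(open("fin.pkl","rb"))
R=lambda p,z:ray("wrist",p,z,c)[:2]
cor=np.array([R(p,24) for p in [(208,45),(436,44),(421,256),(225,257)]]);C=cor.mean(0);e=cor[0]-cor[1];e/=np.hypot(*e);Y=e;X=np.array([e[1],-e[0]])
print("tray",C,X)
pk=dict(sB=C+45*X+45*Y,sA=C+45*X-45*Y,big=C-45*X+45*Y,rect=C-45*X-45*Y)
for k,p,z in [("sB",(262,100),88),("sA",(387,107),88),("big",(264,231),97)]:
    print(k,pk[k].round(1),R(p,z).round(1),np.hypot(*(R(p,z)-pk[k])).round(1))
top=np.mean([R(p,76) for p in [(345,209),(419,206),(420,235),(346,237)]],axis=0);back=np.mean([R(p,22) for p in [(342,180),(411,179)]],axis=0)
print("rect",pk["rect"].round(1),"top",top.round(1),"from back",(back-24.5*X).round(1))
a=cv2.imread("pics/scene0.png").astype(int);b=cv2.imread("pics/fin_s.png").astype(int)
for n,(x,y) in dict(vial=(299,306),jar=(155,366)).items(): print(n,np.abs(a-b)[y-18:y+18,x-15:x+15].mean())
E
```

```text
tray [ 518.62398722 -276.72185465] [0.99454038 0.1043524 ]
sB [ 558.7 -227.3] [ 560.7 -230.6] 3.9
sA [ 568.1 -316.8] [ 564.7 -315.9] 3.5
big [ 469.2 -236.7] [ 470.4 -238.5] 2.2
rect [ 478.6 -326.2] top [ 480.3 -327.2] from back [ 479.8 -329.1]
vial 9.093518518518518
jar 8.15246913580247
```

```bash
python3 -c "
from rig import r
print(r.sign_off())"
```

```text
the job is handed in; nothing more can be done
None
```

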